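# Settle the weighted flywheel on the roller stand

## Robot

A 6-joint arm with a two-finger parallel gripper is mounted at the origin on a cart in front of the work surface, level with it; the furniture and walls round the work are solid. World frame = base frame: x ahead of the robot, y to its left, z up, the work surface at z = 0. Lengths are in m, angles in rad, forces in N, time in s.
With the tool pointing down it reaches from about 0.25 to 0.725 m from the base axis. Payload 4 kg.
Tool frame: the origin (TCP) lies on the centre line of the jaws, within the pads' length; the fingertips stand ahead of it and the grasp point (between the pads) lies 3 mm ahead of it (robot.tip_extent is the z of the fingertips in the tool frame, in m); z points along the fingers, y is the line along which they close (so a half turn about z gives the same grasp; the last joint's range is limited). The gripper opens to 85 mm and grips with 20 to 120 N. Pads are 22 mm wide; open, the fingers measure 114 mm over their backs; the gripper's body (76 mm by 85 mm) begins 54 mm behind the grasp point. The pads swing forward as they close: fully open they stand 13 mm farther back than shut.
Start: joints at [1.107, 0.241, 0.005, 1.335, 0, 1.571], TCP at [0.224, 0.447, 0.253] pointing down, gripper open.
Joint ranges: [-2.72, 2.72], [-1.05, 1.87], [-1.09, 1.28], [-1.99, 2.15], [-1.42, 1.44], [-3.14, 3.14]. Speed limits (rad/s): [2.79, 2.79, 3.14, 3.14, 3.14, 3.14].

## Interface

Orientations are given as a 3x3 rotation matrix whose columns are the frame's x, y, z axes.
In Python, from plant import robot, cams gives the robot as it stands.
- The arm moves only by the tool carry_out, never from a script. Its argument "commands" is a list of rows, each an object of numbers: "claw": the opening, from 0 (shut) to 1 (fully open); "tx", "ty", "tz": the shift along the tool's x, y, z in cm; "spin": the turn about the tool's z in degrees. In form: [{"claw": .., "tx": .., "ty": .., "tz": .., "spin": ..}, ...]. A call has 1 to 10 rows; each row shifts and turns the commanded pose from where the row before left it, along the tool's axes as they then stand; what a row does not reach is not made up. A row lasts 1/8 s, in which the tool goes at most 62.5 mm and 10.7 degrees, less where a joint would pass 70% of its speed; a pose out of reach is approached as far as the arm can. A call is refused whole if a number of a shift passes 6.25 or a number of a turn 10.7, either way. A call with a gripper value outside its range is refused whole. The fingers move at their own pace and stop on an object; the grip force is fixed at half the most. Time passes only in rows, so rows that do not move let the fingers close. It gives the time, the measured TCP pose, the force, the opening and the grip force at its end, in the units of the state.
- robot.read_state(): the state, without advancing time (a new reading comes with each control period).
- cams.grab_frame(name): name is "side" or "top"; returns the picture (480x640x3 uint8, red, green, blue); there is no depth.
- cams.calibration(name): a dict with "vertical_fov" (degrees; the focal length in pixels is half the picture's height over the tangent of half this angle, whatever the lens; pixels are square), "cx", "cy" (the principal point, pixels), "dist_coeffs" ([k1, k2, p1, p2, k3] as OpenCV has them; the pictures are not rectified), "world_to_cam" (4x4, takes a point from world to camera coordinates). Camera axes: x right, y up, looking along -z (the intrinsics and any distortion apply to the point x, -y, -z); pixel columns grow to the right and rows downward; lengths in m; the calibration is good to about 2 mm. A picture is of the moment at which its call begins. calibration takes no time and is no camera call.
- robot.finish_job(): hands the job in; it is judged then, once.
The state is a dict: "t": time; "q": joint angles; "qd": joint speeds; "tau": joint torques, N m; "position": TCP position; "orientation": TCP orientation; "ft_force": force on the tool from outside, world axes, zero at the start; "torque": the same for the moment, N m; "grip_width": finger opening in m; "finger_force": force on a finger pad.
Only numpy, scipy, OpenCV 4.12 (cv2) and the standard library are available. Lean on these libraries where they do the work, as an engineer would, in place of code of your own. Each camera call takes 0.05 s, during which the arm holds its last target. There are 200 camera calls.

## Task

Find the flywheel that carries bolted-on balance weights and lay it on the roller stand, disc in the middle and axle in the dips between the rollers; lower it right down before letting go rather than dropping it. Then leave it free to turn on the rollers until its heavy side hangs straight down and it has come to rest. Leave the plain wheel in its cradle.

Things in the scene. Friction and masses are not known exactly. Their poses are not given: they have to be found in the camera images.
- weighted_wheel: Aluminium disc, 90 mm across, 16 thick, on a level axle (diameter 16, length 104). On each face a dark steel block (32 x 18, 10 proud) is bolted 31 from the axis: the heavy side. 0.46 kg. Origin: centre. y: along the axle; z: away from the heavy side. Starts loose in a cradle, centre 60 above the bench, blocks level with the axle, facing the robot: pinch the disc's top 30 mm across its thickness.
- plain_wheel: The other wheel: same disc and axle but no blocks on its faces; balanced and not wanted. It stands in the other cradle and stays there. Origin: its centre; y along the axle.
- cradle_a: Grey plastic cradle, 104 (x) x 70 (y) mm, fixed, that holds the weighted wheel upright by the lowest part of its rim; walls up to 35 mm high. The wheel lifts straight out. Origin: middle of its underside; y along the wheel's axle.
- cradle_b: The like fixed cradle that holds the plain wheel. Origin: middle of its underside; y along the wheel's axle.
- roller_stand: Fixed stand, base 100 (x) x 110 (y) mm. Four free rollers, diameter 32, 8 wide, at x = +-20, y = +-34, z = 58; their tops (74) are its highest points. The axle lies along the stand's y (either way round) in the dips between the rollers, the disc in the 60 mm gap between the pairs. Slight drag: a wheel let go swings and is at rest in about 3 s. Origin: middle of its underside.
- seat (a point): Point on the roller stand, 71 mm above the bench, where the centre of a wheel lies when its axle rests in the dips of both roller pairs with the disc in the middle. y along the axle, z up.
There are look-alikes about, which are no part of the job. What is shaped like the weighted_wheel but red is not meant.

How it is judged:
On the way:
1. the weighted wheel, still held in the fingers, is lowered to within 20 mm of its seat on the rollers (horizontal distance between weighted_wheel and seat below 0.025 m and z of weighted_wheel in the frame of seat below 0.02 m and contact force between the fingers and weighted_wheel above 0.5 N), for 0.05 s.
At the end, for the whole second after the job is handed in: The weighted wheel lies free with its axle in the dips of both roller pairs (origin within 18 mm sideways and 6 mm in height of the seat, axle within 10 degrees of the stand's axis), its heavy side straight down within 14 degrees, at rest; the plain wheel is within 15 mm of where it started (horizontal distance between weighted_wheel and seat below 0.018 m and z of weighted_wheel in the frame of seat between -0.006 and 0.006 m and angle between the y axis of weighted_wheel and the y axis of roller_stand, either way round below 0.18 rad and angle between weighted_wheel's own z axis and vertical below 0.25 rad and angular speed of weighted_wheel below 0.3 rad/s and linear speed of weighted_wheel below 0.03 m/s and distance of plain_wheel from where it was at the start of the episode below 0.015 m); the robot touches nothing.
It fails at once if the plain wheel is lifted or knocked out of its cradle (distance of plain_wheel from where it was at the start of the episode above 0.03 m).
It also fails if it takes over 43 s, if anything falls off the work surface, if the arm or the gripper's body presses on something with over 40 N, if the wrist force passes 120 N, or if a joint passes its speed limit or range.

## Working session

There is one attempt and no reset: what is moved stays moved. The work goes in short steps, Python scripts to look and compute and a tool call to move; the robot and the scene stay as the last step left them, time stands still between calls to the robot, and variables do not carry over. Pictures are saved under pics/ and viewed, at most 10 in all, crops included, and the job is handed in when it is done.

Besides the shell and the picture viewer there is one more tool, called after "Emit:" in YAML: its name, and indented under it one key for each argument. carry_out: Moves the arm, as the interface text tells. Its arguments: {"type":"object","properties":{"commands":{"type":"array","items":{"type":"object","properties":{"claw":{"type":"number"},"tx":{"type":"number"},"ty":{"type":"number"},"tz":{"type":"number"},"spin":{"type":"number"}}}}},"required":["commands"]}

```bash
mkdir -p pics; ls
python3 - <<'E'
from plant import robot,cams
import cv2
for n in("top","side"):
    cv2.imwrite(f"pics/{n}0.png",cams.grab_frame(n)[:,:,::-1]); print(cams.calibration(n))
s=robot.read_state(); print(s["t"],s["position"],s["orientation"],s["grip_width"],robot.tip_extent)
E
```

```text
pics
{'vertical_fov': 54.39247816359192, 'cx': 312.5381263640496, 'cy': 235.25624970812848, 'dist_coeffs': array([-0.06717062,  0.        ,  0.        ,  0.        ,  0.        ]), 'world_to_cam': array([[-0.01359104, -0.99916219,  0.03860321,  0.11054601],
       [ 0.98518266, -0.00677974,  0.17137433, -0.48406761],
       [-0.17096903,  0.04036037,  0.9844494 , -0.8488076 ],
       [ 0.        ,  0.        ,  0.        ,  1.        ]])}
{'vertical_fov': 49.21820563615019, 'cx': 317.03323578576766, 'cy': 235.96482441892684, 'dist_coeffs': array([-0.15465566,  0.        ,  0.        ,  0.        ,  0.        ]), 'world_to_cam': array([[-8.43516276e-02,  9.96435987e-01,  3.54745867e-04,
        -8.64328112e-02],
       [-8.79827833e-01, -7.46474698e-02,  4.69394013e-01,
         4.01443358e-01],
       [ 4.67747567e-01,  3.92820336e-02,  8.82988751e-01,
        -1.16654805e+00],
       [ 0.00000000e+00,  0.00000000e+00,  0.00000000e+00,
         1.00000000e+00]])}
0.1 [0.22345552 0.44670481 0.25248999] [[-8.94369511e-01  4.47328200e-01 -8.12135626e-04]
 [ 4.47328936e-01  8.94367856e-01 -1.72101734e-03]
 [-4.35115919e-05 -1.90251720e-03 -9.99998189e-01]] 0.08540405716874225 0.022
```

View pics/top0.png

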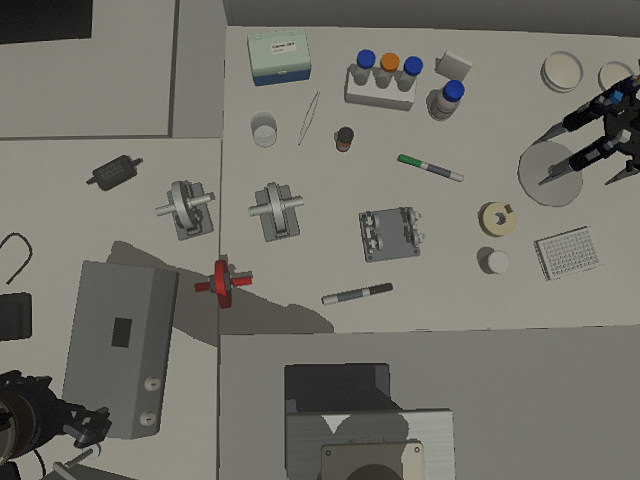

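View pics/side0.png

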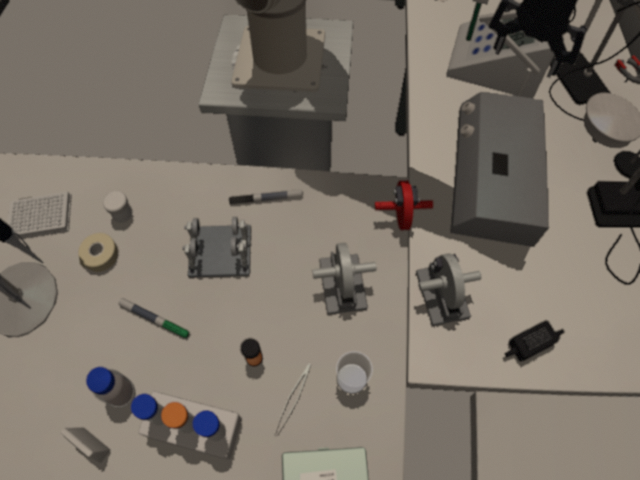

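Candidates in the top view are a grey wheel at (278,208), a second grey wheel at (186,208), and the red decoy at (222,283), which is excluded. The roller stand is at (391,234). In the side view these are at (345,275), (448,285), (405,204) and (219,248). Next is a close crop of the two grey wheels to choose between them.

Run:
```python
import cv2,numpy as np
a=cv2.imread("pics/top0.png")[170:250,140:320];b=cv2.imread("pics/side0.png")[225:330,300:490]
r=lambda i:cv2.resize(i,(780,int(i.shape[0]*780/i.shape[1])),interpolation=cv2.INTER_CUBIC)
o=np.vstack([r(a),r(b)]);o=cv2.resize(o,(int(o.shape[1]*600/o.shape[0]),600));cv2.imwrite("pics/crop1.png",np.clip(o*1.3,0,255));print(o.shape)
t=cv2.imread("pics/top0.png")[190:275,345:440];u=cv2.imread("pics/side0.png")[205:290,175:265]
cv2.imwrite("pics/crop2.png",np.hstack([cv2.resize(t,(400,358),interpolation=2),cv2.resize(u,(379,358),interpolation=2)]))
```

```text
(600, 602, 3)[ WARN:0@0.050] global loadsave.cpp:1063 imwrite_ Unsupported depth image for selected encoder is fallbacked to CV_8U.
```

View pics/crop1.png

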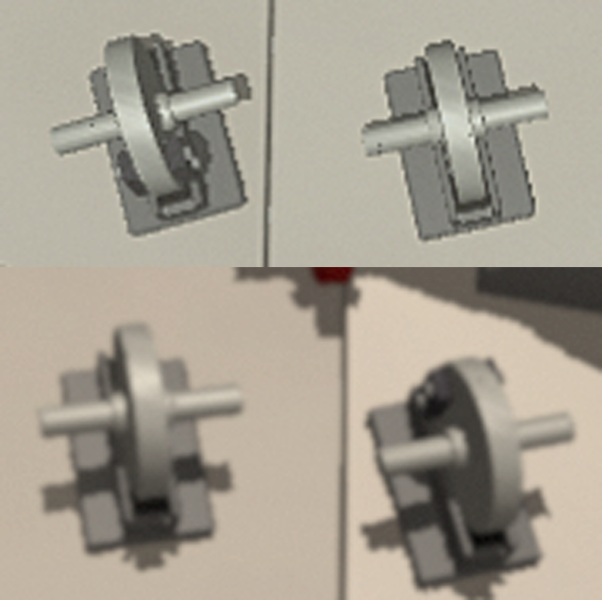

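View pics/crop2.png

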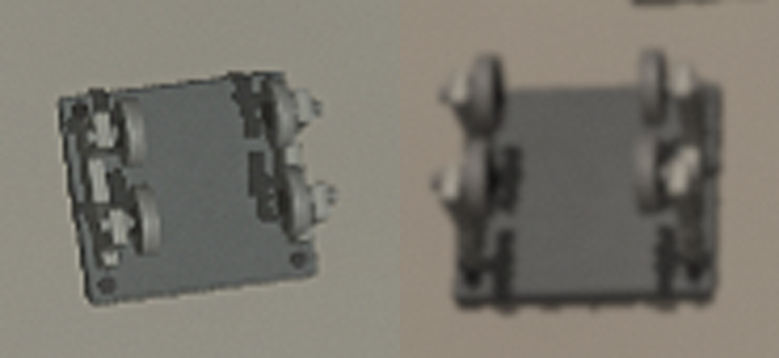

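The wheel on the left in the top view (186,208; side 448,285) has dark blocks on its faces, so it is the weighted one. The wheel at (278,208) is plain. In the top view the weighted wheel's axle ends are at about (156.4,212.2) and (211.8,196.9), and the four rollers are visible inside the stand's base.

```bash
cat > h.py <<'E'
import cv2,numpy as np
from plant import cams
def ray(n,p):
    c=cams.calibration(n);f=240/np.tan(np.radians(c["vertical_fov"]/2))
    K=np.array([[f,0,c["cx"]],[0,f,c["cy"]],[0,0,1]])
    u=cv2.undistortPoints(np.array([[p]],float),K,c["dist_coeffs"])[0,0]
    M=np.array(c["world_to_cam"]);R=M[:3,:3]
    d=R.T@[u[0],-u[1],-1];return -R.T@M[:3,3],d/np.linalg.norm(d)
def onz(n,p,z):
    o,d=ray(n,p);return o+d*(z-o[2])/d[2]
def tri(pt,ps):
    (a,d),(b,e)=ray("top",pt),ray("side",ps)
    s=np.linalg.lstsq(np.c_[d,-e],b-a,rcond=None)[0]
    P,Q=a+s[0]*d,b+s[1]*e;return (P+Q)/2,np.linalg.norm(P-Q)
E
python3 - <<'E'
from h import *
np.set_printoptions(precision=4,suppress=True)
T=[(156.4,212.2),(211.8,196.9)];S=[(479.9,275.8),(420.9,285.9)]
def rep(l,T,S,z):
    print(l)
    for t,s in zip(T,S): print(*tri(t,s),onz("top",t,z)[:2],onz("side",s,z)[:2])
rep("axle ends L,R",T,S,.06)
L,R=[tri(t,s)[0] for t,s in zip(T,S)];print("len",np.linalg.norm(L-R),"mid",(L+R)/2,"yaw",np.degrees(np.arctan2(*(L-R)[[1,0]])))
g=lambda x,y:(345+x/4.21,190+y/4.21);k=lambda x,y:(175+(x-400)/4.21,205+y/4.21)
RT=[g(135,130),g(147,220),g(285,112),g(297,203)];RS=[k(653,83),k(648,175),k(488,95),k(475,190)]
# top left pair = +y ; side right = +y ; far in top(up)=down in side
RS=[RS[1],RS[0],RS[3],RS[2]]
rep("rollers",RT,RS,.058)
P=np.array([tri(t,s)[0] for t,s in zip(RT,RS)]);print("mean",P.mean(0))
Q=np.array([onz("top",t,.058) for t in RT]);print("topmean",Q.mean(0),Q[[0,1]].mean(0)-Q[[2,3]].mean(0))
Q=np.array([onz("side",t,.058) for t in RS]);print("sidemean",Q.mean(0),Q[[0,1]].mean(0)-Q[[2,3]].mean(0))
C=np.array([onz("top",g(*c),.008) for c in[(58,98),(283,72),(318,273),(92,303)]]);print("base",C,C.mean(0),np.linalg.norm(np.diff(C,axis=0,append=C[:1]),axis=1),[np.degrees(np.arctan2(v[1],v[0])) for v in(C[0]-C[1],C[3]-C[2])])
E
```

```text
axle ends L,R
[0.528  0.3999 0.0574] 0.0039386810155543185 [0.5273 0.3971] [0.529  0.4012]
[0.5557 0.2982 0.0619] 0.007876202372379078 [0.556  0.2945] [0.5546 0.3025]
len 0.10552565155011952 mid [0.5418 0.349  0.0597] yaw 105.2080979926695
rollers
[ 0.5084 -0.0132  0.0582] 0.005121100296098336 [ 0.5087 -0.0158] [ 0.5084 -0.0106]
[ 0.4674 -0.0171  0.0598] 0.004395322161907694 [ 0.4678 -0.0196] [ 0.4665 -0.0152]
[ 0.5178 -0.0837  0.0513] 0.004731349451576551 [ 0.5166 -0.0844] [ 0.5211 -0.0792]
[ 0.4754 -0.0862  0.0539] 0.005037436779594971 [ 0.475  -0.0877] [ 0.4778 -0.0823]
mean [ 0.4922 -0.05    0.0558]
topmean [ 0.492  -0.0519  0.058 ] [-0.0076  0.0683  0.    ]
sidemean [ 0.4934 -0.0468  0.058 ] [-0.0119  0.0678  0.    ]
base [[ 0.5346  0.0113  0.008 ]
 [ 0.5469 -0.0976  0.008 ]
 [ 0.4498 -0.1094  0.008 ]
 [ 0.4367 -0.0017  0.008 ]] [ 0.492  -0.0494  0.008 ] [0.1096 0.0978 0.1085 0.0987] [np.float64(96.45164477226908), np.float64(96.9195208377633)]
```

Emit:
carry_out:
  commands:
    - {"tx":-2.3,"ty":0.5,"claw":1}
    - {"tx":-4.1,"ty":0.7,"claw":1}
    - {"tx":-4.1,"ty":0.7,"claw":1}
    - {"tx":-4.1,"ty":0.7,"claw":1}
    - {"tx":-4.1,"ty":0.7,"claw":1}
    - {"tx":-4.1,"ty":0.7,"claw":1}
    - {"tx":-4.1,"ty":0.7,"claw":1}
    - {"tx":-4.1,"ty":0.7,"claw":1}
    - {"tx":-1.9,"ty":0.1,"claw":1}
    - {"spin":-5,"claw":1}

```text
validation failed for argument at $.co...
```

```bash
cat > st.py <<'E'
from plant import robot
import numpy as np
np.set_printoptions(precision=4,suppress=True)
s=robot.read_state();R=np.array(s["orientation"])
print(s["t"],s["position"],"yaw_y",np.degrees(np.arctan2(R[1,1],R[0,1])),"z",R[:,2],"q",np.array(s["q"]),"F",s["ft_force"],s["grip_width"],s["finger_force"])
def to(x,y,z): print("tool d cm",100*R.T@(np.array([x,y,z])-s["position"]))
to(.542,.349,.1); to(.492,-.05,.112)
E
python3 st.py
```

```text
0.1 [0.2235 0.4467 0.2525] yaw_y 63.42755529220921 z [-0.0008 -0.0017 -1.    ] q [ 1.107   0.2414  0.0039  1.3352 -0.      1.5708] F [-0.1909 -0.5375 -0.3925] 0.08540405716874225 0.0
tool d cm [-32.8596   5.54    15.2399]
tool d cm [-46.2362 -32.3842  14.1126]
```

Each row probably needs every field, so I'll fill them all in.

Emit:
carry_out:
  commands:
    - {"tx":-2.3,"ty":0.5,"tz":0,"spin":0,"claw":1}
    - {"tx":-4.1,"ty":0.7,"tz":0,"spin":0,"claw":1}
    - {"tx":-4.1,"ty":0.7,"tz":0,"spin":0,"claw":1}
    - {"tx":-4.1,"ty":0.7,"tz":0,"spin":0,"claw":1}
    - {"tx":-4.1,"ty":0.7,"tz":0,"spin":0,"claw":1}
    - {"tx":-4.1,"ty":0.7,"tz":0,"spin":0,"claw":1}
    - {"tx":-4.1,"ty":0.7,"tz":0,"spin":0,"claw":1}
    - {"tx":-4.1,"ty":0.7,"tz":0,"spin":0,"claw":1}
    - {"tx":-1.9,"ty":0.1,"tz":0,"spin":0,"claw":1}
    - {"tx":0,"ty":0,"tz":0,"spin":-5,"claw":1}

```text
t: 1.35
position: [0.5439, 0.3479, 0.2518]
orientation: [[-0.93, 0.368, -0.002], [0.368, 0.93, -0.001], [0.001, -0.002, -1.0]]
ft_force: [0.2, 0.7, -0.5]
grip_width: 0.0852
finger_force: 0.0
```

```bash
python3 st.py
```

```text
1.35 [0.5439 0.3479 0.2518] yaw_y 68.41431288374746 z [-0.0016 -0.0013 -1.    ] q [ 0.5691  0.5454  0.4539  1.4813 -0.0002  0.9459] F [ 0.1703  0.7342 -0.5408] 0.0851926739043491 0.0
tool d cm [ 0.201   0.0615 15.1762]
tool d cm [ -9.8274 -38.8817  14.0343]
```

Emit:
carry_out:
  commands:
    - {"tx":0.2,"ty":0.1,"tz":0,"spin":-9.2,"claw":1}
    - {"tx":0,"ty":0,"tz":0,"spin":-9.2,"claw":1}
    - {"tx":0,"ty":0,"tz":0,"spin":-9.2,"claw":1}
    - {"tx":0,"ty":0,"tz":0,"spin":-9.2,"claw":1}
    - {"tx":0,"ty":0,"tz":3,"spin":0,"claw":1}
    - {"tx":0,"ty":0,"tz":3.5,"spin":0,"claw":1}
    - {"tx":0,"ty":0,"tz":3.5,"spin":0,"claw":1}
    - {"tx":0,"ty":0,"tz":3,"spin":0,"claw":1}
    - {"tx":0,"ty":0,"tz":1.5,"spin":0,"claw":1}
    - {"tx":0,"ty":0,"tz":0,"spin":0,"claw":1}

```text
t: 2.6
position: [0.5403, 0.3504, 0.1069]
orientation: [[-0.965, -0.263, -0.003], [-0.263, 0.965, -0.002], [0.003, -0.001, -1.0]]
ft_force: [0.1, 0.4, -0.5]
grip_width: 0.085
finger_force: 0.0
```

```bash
python3 st.py
python3 - <<'E'
from plant import cams
import cv2,numpy as np
a=cams.grab_frame("top")[140:270,110:270,::-1];b=cams.grab_frame("side")[200:340,380:530,::-1]
cv2.imwrite("pics/g1.png",np.hstack([cv2.resize(i,(400,400*i.shape[0]//i.shape[1]),interpolation=2)[:320] for i in(a,b)]))
E
```

```text
2.6 [0.5403 0.3504 0.1069] yaw_y 105.22508070618154 z [-0.0025 -0.0016 -1.    ] q [0.5753 0.6159 0.1925 1.1504 0.     0.3096] F [ 0.062   0.4197 -0.4975] 0.08495136359140248 0.0
tool d cm [-0.1315 -0.1761  0.6933]
tool d cm [ 15.1745 -37.3637  -0.4291]
```

View pics/g1.png

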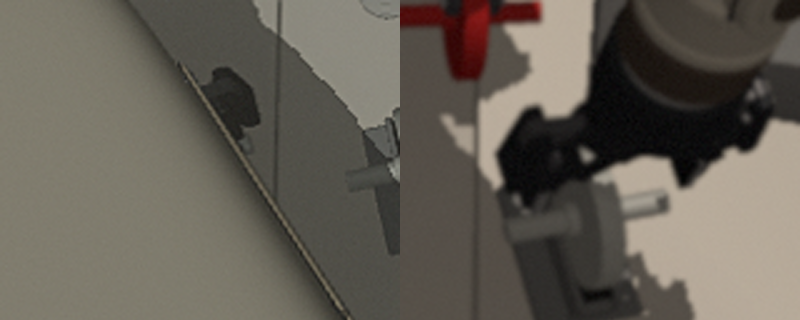

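The top view is blocked by the arm, while the side view shows the open fingers straddling the disc's top above the axle (disc at about (600,220) in the crop). I'll go 6 mm lower and close.

Emit:
carry_out:
  commands:
    - {"tx":-0.1,"ty":-0.1,"tz":0.6,"spin":0,"claw":1}
    - {"tx":0,"ty":0,"tz":0,"spin":0,"claw":0}
    - {"tx":0,"ty":0,"tz":0,"spin":0,"claw":0}
    - {"tx":0,"ty":0,"tz":0,"spin":0,"claw":0}
    - {"tx":0,"ty":0,"tz":0,"spin":0,"claw":0}
    - {"tx":0,"ty":0,"tz":0,"spin":0,"claw":0}
    - {"tx":0,"ty":0,"tz":0,"spin":0,"claw":0}
    - {"tx":0,"ty":0,"tz":0,"spin":0,"claw":0}

```text
t: 3.7
position: [0.5423, 0.3501, 0.1026]
orientation: [[-0.965, -0.263, 0.0], [-0.263, 0.965, -0.0], [-0.0, -0.0, -1.0]]
ft_force: [-0.8, -2.0, 2.9]
grip_width: 0.015
finger_force: 60.3
```

Emit:
carry_out:
  commands:
    - {"tx":0,"ty":0,"tz":-0.6,"spin":0,"claw":0}
    - {"tx":0,"ty":0,"tz":-1.5,"spin":0,"claw":0}
    - {"tx":0,"ty":0,"tz":-2.5,"spin":0,"claw":0}
    - {"tx":0,"ty":0,"tz":-3,"spin":0,"claw":0}
    - {"tx":0,"ty":0,"tz":-3,"spin":0,"claw":0}
    - {"tx":0,"ty":0,"tz":-2,"spin":0,"claw":0}
    - {"tx":0,"ty":0,"tz":0,"spin":0,"claw":0}
    - {"tx":0,"ty":0,"tz":0,"spin":0,"claw":0}

```text
t: 4.7
position: [0.5418, 0.3499, 0.2273]
orientation: [[-0.965, -0.263, -0.001], [-0.263, 0.965, -0.001], [0.002, -0.0, -1.0]]
ft_force: [-0.4, -1.2, -4.1]
grip_width: 0.0146
finger_force: 59.4
```

```bash
python3 st.py
python3 - <<'E'
from plant import cams
import cv2,numpy as np
b=cams.grab_frame("side")[160:340,340:580,::-1]
cv2.imwrite("pics/g2.png",cv2.resize(b,None,fx=2.5,fy=2.5,interpolation=2))
E
```

```text
4.7 [0.5418 0.3499 0.2273] yaw_y 105.2299809588074 z [-0.0015 -0.0009 -1.    ] q [0.5734 0.5492 0.3975 1.4208 0.0001 0.3076] F [-0.4316 -1.1644 -4.1107] 0.014632431703553581 59.38260018825531
tool d cm [-0.017  -0.0902 12.7283]
tool d cm [ 15.2909 -37.2759  11.5705]
```

View pics/g2.png

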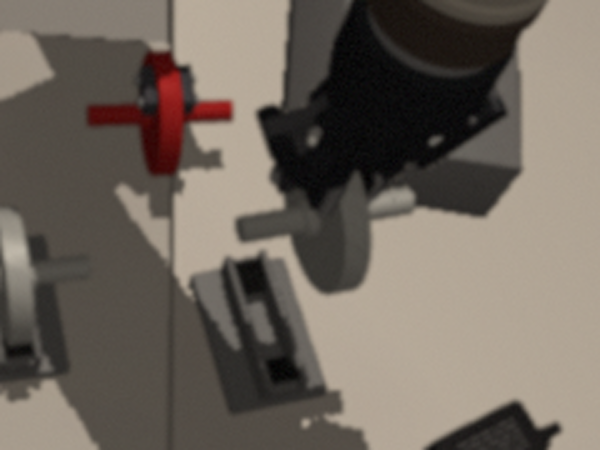

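The side view shows the wheel lifted clear of the cradle and held by its top. Its axle ends in the crop are at (240,230) and (412,203), and the 4 N load matches its weight. Now I'll carry it over to the stand.

Emit:
carry_out:
  commands:
    - {"tx":0.8,"ty":-2,"tz":0,"spin":0,"claw":0}
    - {"tx":1.7,"ty":-4,"tz":0,"spin":0,"claw":0}
    - {"tx":1.9,"ty":-4.6,"tz":0,"spin":0,"claw":0}
    - {"tx":1.9,"ty":-4.6,"tz":0,"spin":0,"claw":0}
    - {"tx":1.9,"ty":-4.6,"tz":0,"spin":0,"claw":0}
    - {"tx":1.9,"ty":-4.6,"tz":0,"spin":0,"claw":0}
    - {"tx":1.9,"ty":-4.6,"tz":0,"spin":0,"claw":0}
    - {"tx":1.7,"ty":-4.3,"tz":0,"spin":0,"claw":0}
    - {"tx":1.2,"ty":-3,"tz":0,"spin":0,"claw":0}
    - {"tx":0.4,"ty":-1,"tz":0,"spin":0,"claw":0}

```text
t: 6.0
position: [0.4915, -0.0516, 0.2273]
orientation: [[-0.966, -0.26, -0.002], [-0.26, 0.966, 0.0], [0.002, 0.001, -1.0]]
ft_force: [0.3, 0.4, -4.6]
grip_width: 0.015
finger_force: 59.6
```

Emit:
carry_out:
  commands:
    - {"tx":0,"ty":0,"tz":0,"spin":4.1,"claw":0}
    - {"tx":0,"ty":0,"tz":0,"spin":4.1,"claw":0}
    - {"tx":0,"ty":0,"tz":2,"spin":0,"claw":0}
    - {"tx":0,"ty":0,"tz":2,"spin":0,"claw":0}
    - {"tx":0,"ty":0,"tz":1,"spin":0,"claw":0}
    - {"tx":0,"ty":0,"tz":0,"spin":0,"claw":0}
    - {"tx":0,"ty":0,"tz":0,"spin":0,"claw":0}

```text
t: 6.88
position: [0.4932, -0.0498, 0.179]
orientation: [[-0.992, -0.123, 0.001], [-0.123, 0.992, -0.0], [-0.001, -0.0, -1.0]]
ft_force: [-0.4, -1.0, -4.2]
grip_width: 0.0147
finger_force: 59.4
```

```bash
python3 st.py
python3 - <<'E'
from plant import cams
import cv2,numpy as np
a=cams.grab_frame("top")[170:290,330:450,::-1];b=cams.grab_frame("side")[180:300,160:280,::-1]
cv2.imwrite("pics/g3.png",np.clip(np.hstack([cv2.resize(i,(400,400),interpolation=2) for i in(a,b)])*1.4,0,255).astype(np.uint8))
E
```

```text
6.875 [ 0.4932 -0.0498  0.179 ] yaw_y 97.04708552090771 z [ 0.0012 -0.     -1.    ] q [-0.1006  0.2772 -0.1456  1.1468  0.0001 -0.2236] F [-0.423  -1.0473 -4.2167] 0.014681647025502731 59.377285838127136
tool d cm [-9.7298 38.9761  7.9013]
tool d cm [ 0.1261 -0.0093  6.6957]
```

View pics/g3.png

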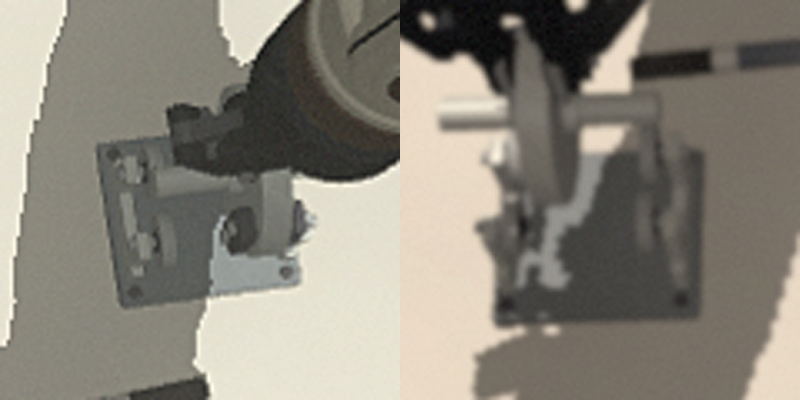

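The top view shows the disc at crop (275,215) with a dark block on the robot side at (240,232), and the axle's left end at (160,178). The side view shows axle ends at crop (440,112) and (658,108). I'll check these against the seat.

Run:
```python
from h import *
np.set_printoptions(precision=4,suppress=True)
f=400/120
A=(330+160/f,170+178/f);L=(160+258/f,180+108/f);R=(160+40/f,180+112/f)
print(tri(A,L));z=.1364
l,r=onz("side",L,z),onz("side",R,z);print(l,r,(l+r)/2,np.linalg.norm(l-r),onz("top",A,z))
```

```text
(array([0.4876, 0.0002, 0.1381]), np.float64(0.00540923648199683))
[0.4868 0.0026 0.1364] [ 0.4975 -0.1011  0.1364] [ 0.4922 -0.0492  0.1364] 0.1042604309968275 [ 0.4882 -0.0028  0.1364]
```

Emit:
carry_out:
  commands:
    - {"tx":0.1,"ty":0,"tz":1.5,"spin":0,"claw":0}
    - {"tx":0,"ty":0,"tz":2,"spin":0,"claw":0}
    - {"tx":0,"ty":0,"tz":1.5,"spin":0,"claw":0}
    - {"tx":0,"ty":0,"tz":0.7,"spin":0,"claw":0}
    - {"tx":0,"ty":0,"tz":0.3,"spin":0,"claw":0}
    - {"tx":0,"ty":0,"tz":0.2,"spin":0,"claw":0}
    - {"tx":0,"ty":0,"tz":0,"spin":0,"claw":0}
    - {"tx":0,"ty":0,"tz":0,"spin":0,"claw":0}

```text
t: 7.98
position: [0.4919, -0.0501, 0.1167]
orientation: [[-0.992, -0.122, 0.001], [-0.122, 0.992, -0.0], [-0.001, -0.0, -1.0]]
ft_force: [0.5, -0.3, -4.5]
grip_width: 0.0147
finger_force: 59.5
```

Emit:
carry_out:
  commands:
    - {"tx":0,"ty":0,"tz":0.2,"spin":0,"claw":0}
    - {"tx":0,"ty":0,"tz":0,"spin":0,"claw":0}
    - {"tx":0,"ty":0,"tz":0,"spin":0,"claw":0}

```text
t: 8.35
position: [0.4928, -0.0501, 0.1149]
orientation: [[-0.992, -0.122, 0.003], [-0.122, 0.992, 0.0], [-0.003, -0.0, -1.0]]
ft_force: [3.1, -0.2, -1.4]
grip_width: 0.0152
finger_force: 59.8
```

Emit:
carry_out:
  commands:
    - {"tx":-0.1,"ty":0,"tz":0.1,"spin":0,"claw":0}
    - {"tx":0,"ty":0,"tz":0,"spin":0,"claw":0}
    - {"tx":0,"ty":0,"tz":0,"spin":0,"claw":0}

```text
t: 8.72
position: [0.4934, -0.05, 0.1139]
orientation: [[-0.993, -0.122, 0.002], [-0.122, 0.993, -0.0], [-0.002, -0.0, -1.0]]
ft_force: [3.7, -0.2, 1.4]
grip_width: 0.0148
finger_force: 60.1
```

The rollers now carry the wheel, with 1.4 N net upward. I'll release, rise, and wait for the swing to die out.

Emit:
carry_out:
  commands:
    - {"tx":0,"ty":0,"tz":0,"spin":0,"claw":1}
    - {"tx":0,"ty":0,"tz":0,"spin":0,"claw":1}
    - {"tx":0,"ty":0,"tz":0,"spin":0,"claw":1}
    - {"tx":0,"ty":0,"tz":0,"spin":0,"claw":1}
    - {"tx":0,"ty":0,"tz":0,"spin":0,"claw":1}
    - {"tx":0,"ty":0,"tz":-2,"spin":0,"claw":1}
    - {"tx":0,"ty":0,"tz":-4,"spin":0,"claw":1}
    - {"tx":0,"ty":0,"tz":-4,"spin":0,"claw":1}
    - {"tx":0,"ty":0,"tz":-4,"spin":0,"claw":1}
    - {"tx":0,"ty":0,"tz":-2,"spin":0,"claw":1}

```text
t: 9.98
position: [0.4934, -0.05, 0.2759]
orientation: [[-0.992, -0.122, 0.004], [-0.122, 0.992, -0.0], [-0.004, -0.001, -1.0]]
ft_force: [0.2, -0.0, 0.2]
grip_width: 0.0853
finger_force: 0.0
```

Emit:
carry_out:
  commands:
    - {"tx":0,"ty":4,"tz":0,"spin":0,"claw":1}
    - {"tx":0,"ty":5,"tz":0,"spin":0,"claw":1}
    - {"tx":0,"ty":5,"tz":0,"spin":0,"claw":1}
    - {"tx":0,"ty":5,"tz":0,"spin":0,"claw":1}
    - {"tx":0,"ty":4,"tz":0,"spin":0,"claw":1}
    - {"tx":0,"ty":0,"tz":0,"spin":0,"claw":1}
    - {"tx":0,"ty":0,"tz":0,"spin":0,"claw":1}
    - {"tx":0,"ty":0,"tz":0,"spin":0,"claw":1}
    - {"tx":0,"ty":0,"tz":0,"spin":0,"claw":1}
    - {"tx":0,"ty":0,"tz":0,"spin":0,"claw":1}

```text
t: 11.22
position: [0.4646, 0.1776, 0.2734]
orientation: [[-0.993, -0.121, 0.0], [-0.121, 0.993, 0.0], [-0.0, -0.0, -1.0]]
ft_force: [0.2, 0.2, 1.2]
grip_width: 0.0854
finger_force: 0.0
```

Emit:
carry_out:
  commands:
    - {"tx":0,"ty":0,"tz":0,"spin":0,"claw":1}
    - {"tx":0,"ty":0,"tz":0,"spin":0,"claw":1}
    - {"tx":0,"ty":0,"tz":0,"spin":0,"claw":1}
    - {"tx":0,"ty":0,"tz":0,"spin":0,"claw":1}
    - {"tx":0,"ty":0,"tz":0,"spin":0,"claw":1}
    - {"tx":0,"ty":0,"tz":0,"spin":0,"claw":1}
    - {"tx":0,"ty":0,"tz":0,"spin":0,"claw":1}
    - {"tx":0,"ty":0,"tz":0,"spin":0,"claw":1}
    - {"tx":0,"ty":0,"tz":0,"spin":0,"claw":1}
    - {"tx":0,"ty":0,"tz":0,"spin":0,"claw":1}

```text
t: 12.48
position: [0.4645, 0.1783, 0.2733]
orientation: [[-0.992, -0.122, 0.0], [-0.122, 0.992, 0.0], [-0.0, 0.0, -1.0]]
ft_force: [-0.3, 0.1, -1.2]
grip_width: 0.0852
finger_force: 0.0
```

Emit:
carry_out:
  commands:
    - {"tx":0,"ty":0,"tz":0,"spin":0,"claw":1}
    - {"tx":0,"ty":0,"tz":0,"spin":0,"claw":1}
    - {"tx":0,"ty":0,"tz":0,"spin":0,"claw":1}
    - {"tx":0,"ty":0,"tz":0,"spin":0,"claw":1}
    - {"tx":0,"ty":0,"tz":0,"spin":0,"claw":1}
    - {"tx":0,"ty":0,"tz":0,"spin":0,"claw":1}
    - {"tx":0,"ty":0,"tz":0,"spin":0,"claw":1}
    - {"tx":0,"ty":0,"tz":0,"spin":0,"claw":1}
    - {"tx":0,"ty":0,"tz":0,"spin":0,"claw":1}
    - {"tx":0,"ty":0,"tz":0,"spin":0,"claw":1}

```text
t: 13.72
position: [0.4644, 0.1783, 0.2733]
orientation: [[-0.992, -0.122, 0.0], [-0.122, 0.992, -0.0], [-0.0, -0.0, -1.0]]
ft_force: [0.1, 0.1, 0.8]
grip_width: 0.0852
finger_force: 0.0
```

Run:
```python
from plant import cams
import cv2,numpy as np
A=cams.grab_frame("top");B=cams.grab_frame("side")
for i in range(6): A2=cams.grab_frame("top")
print("motion",cv2.absdiff(A,A2)[170:290,330:450].max())
a=A[170:290,330:450,::-1];b=B[180:300,160:280,::-1]
cv2.imwrite("pics/g4.png",np.clip(np.hstack([cv2.resize(i,(400,400),interpolation=2) for i in(a,b)])*1.4,0,255).astype(np.uint8))
```

```text
motion 8
```

View pics/g4.png

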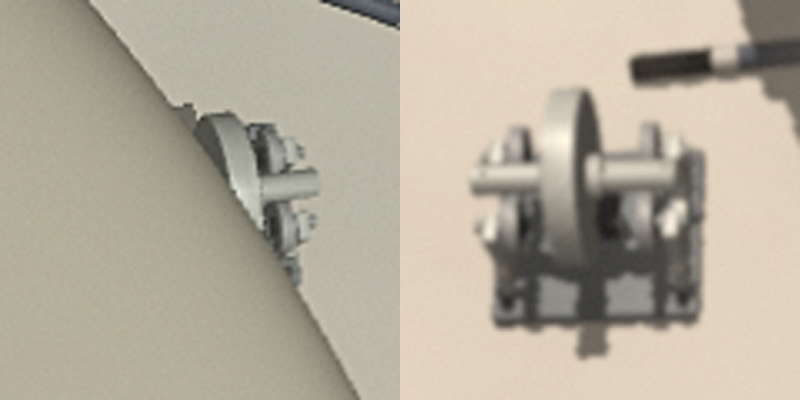

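The wheel sits in the rollers with its axle level (side crop, ends at (475,180) and (670,172)). A dark block shows below the axle at (607,215). I'll wait longer, then check the block's position numerically.

Emit:
carry_out:
  commands:
    - {"tx":0,"ty":0,"tz":0,"spin":0,"claw":1}
    - {"tx":0,"ty":0,"tz":0,"spin":0,"claw":1}
    - {"tx":0,"ty":0,"tz":0,"spin":0,"claw":1}
    - {"tx":0,"ty":0,"tz":0,"spin":0,"claw":1}
    - {"tx":0,"ty":0,"tz":0,"spin":0,"claw":1}
    - {"tx":0,"ty":0,"tz":0,"spin":0,"claw":1}
    - {"tx":0,"ty":0,"tz":0,"spin":0,"claw":1}
    - {"tx":0,"ty":0,"tz":0,"spin":0,"claw":1}
    - {"tx":0,"ty":0,"tz":0,"spin":0,"claw":1}
    - {"tx":0,"ty":0,"tz":0,"spin":0,"claw":1}

```text
t: 15.38
position: [0.4644, 0.1784, 0.2733]
orientation: [[-0.992, -0.122, -0.0], [-0.122, 0.992, 0.0], [0.0, 0.0, -1.0]]
ft_force: [0.2, 1.1, 0.1]
grip_width: 0.0858
finger_force: 0.0
```

Emit:
carry_out:
  commands:
    - {"tx":0,"ty":2,"tz":0,"spin":0,"claw":1}
    - {"tx":0,"ty":4,"tz":0,"spin":0,"claw":1}
    - {"tx":0,"ty":4,"tz":0,"spin":0,"claw":1}
    - {"tx":0,"ty":4,"tz":0,"spin":0,"claw":1}
    - {"tx":0,"ty":2,"tz":0,"spin":0,"claw":1}
    - {"tx":0,"ty":0,"tz":0,"spin":0,"claw":1}
    - {"tx":0,"ty":0,"tz":0,"spin":0,"claw":1}
    - {"tx":0,"ty":0,"tz":0,"spin":0,"claw":1}
    - {"tx":0,"ty":0,"tz":0,"spin":0,"claw":1}
    - {"tx":0,"ty":0,"tz":0,"spin":0,"claw":1}

```text
t: 16.62
position: [0.4451, 0.3366, 0.2735]
orientation: [[-0.993, -0.121, 0.0], [-0.121, 0.993, 0.0], [-0.0, 0.0, -1.0]]
ft_force: [0.1, 0.0, -0.4]
grip_width: 0.0853
finger_force: 0.0
```

Run:
```python
from h import *
np.set_printoptions(precision=4,suppress=True)
B=cams.grab_frame("side");f=400/120
for i in range(10):B2=cams.grab_frame("side")
A=cams.grab_frame("top")
print("motion",cv2.absdiff(B,B2)[180:300,160:280].max())
cv2.imwrite("pics/g5.png",np.clip(np.hstack([cv2.resize(i[:,:,::-1],(400,400),interpolation=2) for i in(A[170:290,330:450],B2[180:300,160:280])])*1.6,0,255).astype(np.uint8))
L=(160+270/f,180+172/f);R=(160+75/f,180+180/f)
l,r=onz("side",L,.071),onz("side",R,.071);print((l+r)/2,np.linalg.norm(l-r),np.degrees(np.arctan2(*(l-r)[[1,0]])))
def proj(n,P):
    c=cams.calibration(n);k=240/np.tan(np.radians(c["vertical_fov"]/2));M=c["world_to_cam"]
    p=M[:3,:3]@P+M[:3,3];return cv2.projectPoints(np.array([[p[0],-p[1],-p[2]]]),np.zeros(3),np.zeros(3),np.array([[k,0,c["cx"]],[0,k,c["cy"]],[0,0,1]]),c["dist_coeffs"])[0].ravel()
ax=np.array([-.122,.992,0]);xx=np.array([.992,.122,0]);C=np.array([.4925,-.049,.071])
for a in(-20,0,20):
    t=np.radians(a);P=C+ax*.018+.031*(np.sin(t)*xx-np.cos(t)*np.array([0,0,1]))
    q=proj("side",P);print(a,"side crop px",400+(q[0]-160)*f,(q[1]-180)*f)
m=(B2[225:255,215:236].max(2)<45).astype(np.uint8)
n,_,s,c=cv2.connectedComponentsWithStats(m)
for i in range(1,n):
    if s[i,4]>5: print(s[i],400+(c[i][0]+215-160)*f,(c[i][1]+225-180)*f)
```

```text
motion 6
[ 0.4923 -0.0495  0.071 ] 0.0993582959075999 97.47116529519595
-20 side crop px 618.1228856882844 183.88609908500447
0 side crop px 617.7803066002039 203.56232773712682
20 side crop px 616.3304674771638 220.11331085520635
[ 3 14  8 14 83] 605.70281124498 218.2329317269076
```

View pics/g5.png

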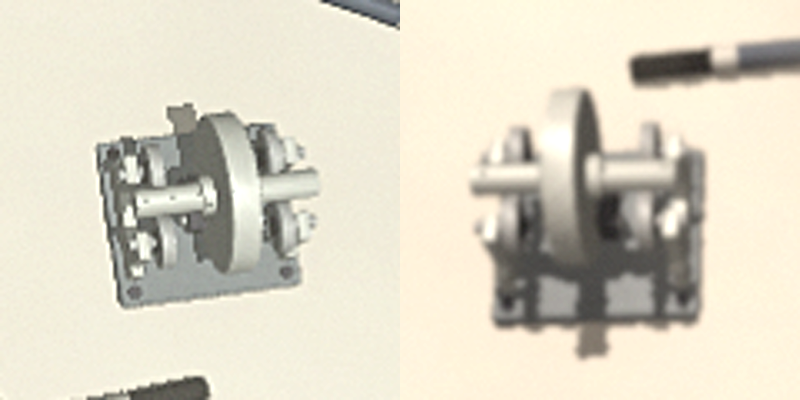

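The wheel is seated and still: its centre is at (0.492,-0.050) and the axle yaw is 97.5°. The block's visible lower edge, at crop row of about 240, matches a block hanging straight down (expected about 239). I'm handing in.

```bash
python3 -c "
from plant import robot
print(robot.finish_job())"
```

```text
the job is handed in; nothing more can be done
None
```

The weighted wheel is lying on the roller stand, let go only after it was lowered right down, at rest with its heavy side hanging down; the plain wheel was not touched and the job is handed in, but no verdict came back.

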